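# Wind the router lift up to its top stop

### The job

Get the router lift ready for a bit change: fit the loose crank fully home on the square shaft of the lift plate and wind it clockwise (seen from above), round and round, until the spindle comes up against its top stop. Go gently: do not press hard on the lift, strain the shaft sideways or force the stop. Leave the crank seated on the shaft, let go of it, and do not disturb the glue bottle, the wheel or the wood offcut.

Things in the scene. Friction and masses are not known exactly. Their poses are not given: they have to be found in the camera images.
- crank: Dark steel crank, 0.32 kg, lying flat at first. Hub 30 x 30 mm, 36 mm tall; pinch it across its two free side faces (along the crank's y). Flat arm 20 mm wide, 8 mm thick, flush with the underside, runs from the hub's +x side to the knob, 70 mm from the hub's axis. Origin: centre of the hub's underside; x points to the knob, z up.
- socket (a point): Mouth of the crank's square socket, at the centre of the hub's underside (same point as the crank's origin). The socket is 13.5 mm square, 28 mm deep, blind, its sides parallel to the hub's faces.
- knob_mid (a point): On the axis of the crank's round black knob, 36 mm above the crank's underside. The knob is 24 mm in diameter, stands 14 to 62 mm above the underside and spins freely on its pin, so a hand holding it need not turn with the crank.
- lift: Router lift: aluminium plate 230 x 300 mm (its x, y), 10 mm thick, fixed to the bench. Origin: centre of its underside. It carries the boss with the square shaft at (0, 60) mm and the spindle at (10, -75) mm in its frame.
- boss_top (a point): Centre of the flat top of the round boss (38 mm across, 24 mm above the bench), on the shaft's vertical axis; axes as the plate's, fixed. The crank is home with its underside on this face. The lift is damaged if the loads on all faces between crank and lift, added up, pass 240 N: about 14 N at the knob against the stop, or prying. Keep the hand's force under 10 N.
- shaft_tip (a point): Top of the steel shaft, on its axis, 26 mm above the boss. Shaft 12 mm square, the top 3.5 mm tapering to 7 mm square. How the square faces varies and is not reported (these axes are the plate's): look, or turn the crank on it with light downward pressure until it drops. It turns stiffly (0.15 N m, 2 N at the knob) and stays where left.
- spindle_top (a point): Centre of the top of the spindle's collet nut (dark steel, 34 mm across) that rises through the plate: 12 mm per clockwise turn of the shaft, seen from above, up to a hard stop that is 1.1 to 1.75 turns away at first. At the stop it stands 42 mm above the bench, at first 21 to 29 mm.
- glue: Bystander: yellow glue bottle, 62 mm across, 175 mm tall, standing; origin at the centre of its base.
- wheel: Bystander: black rubber-tyred wheel 92 mm across, 30 mm thick, lying flat; origin at the centre of its underside.
- offcut: Bystander: pale wood offcut 120 x 70 x 35 mm; origin at the centre of its underside.
There are look-alikes about, which are no part of the job. Leave any orange or pink look-alike of the crank alone.

How it is judged:
By the outcome, as a careful person would: the job done as asked, in the order asked, and still so for the second after the job is handed in, with the robot touching nothing.
It also fails if it takes over 72 s, if anything falls off the work surface, if the arm or the gripper's body presses on something with over 40 N, if the wrist force passes 120 N, or if a joint passes its speed limit or range.

### The arm

A 6-joint arm with a two-finger parallel gripper is mounted at the origin on the work surface. World frame = base frame: x ahead of the robot, y to its left, z up, the work surface at z = 0. Lengths are in m, angles in degrees, forces in N, time in s.
With the tool pointing down it reaches from about 0.375 to 0.9 m from the base axis. Payload 3.1 kg.
Tool frame: the origin (TCP) lies midway between the tips of the shut fingers; the grasp point (between the pads) lies bot.grip_point_offset behind it (bot.grip_point_offset is the distance from the TCP to the grasp point, in m); z points along the fingers, y is the line along which they close (so a half turn about z gives the same grasp; the last joint's range is limited). The gripper opens to 85 mm and grips with 20 to 120 N. Pads are 22 mm wide; open, the fingers measure 114 mm over their backs; the gripper's body (76 mm by 85 mm) begins 54 mm behind the grasp point. The pads swing forward as they close: fully open they stand 13 mm farther back than shut.
Start: joints at [-76.519, 30.224, 82.088, -0, 67.689, -10.227], TCP at [0.251, -0.572, 0.231] pointing down, gripper open.
Joint ranges: [-176.69, 176.69], [-43.24, 126.21], [12.49, 139.97], [-82, 262], [0, 151.66], [-163.58, 163.58]. Speed limits (degrees/s): [159.86, 159.86, 180, 180, 180, 180].

### API

Orientations are given as [roll, pitch, yaw] about the fixed x, y, z axes, in that order (R = Rz(yaw) Ry(pitch) Rx(roll)).
In Python, from station import bot, snapshot gives the robot as it stands. The module is installed in compiled form; this text tells all that it offers.
- The arm moves only by the tool drive_tool, never from a script. Its argument "steps" is a list of rows, each a list of 7 numbers: the opening, from -1 (shut) to 1 (fully open), then the shift along the tool's x, y, z in mm, then the turn, a rotation vector about the tool's x, y, z in units of 6 degrees (1.0 is 6 degrees). In form: [[grip, x, y, z, wx, wy, wz], ...]. A call has exactly 5 rows; each row shifts and turns the commanded pose from where the row before left it, along the tool's axes as they then stand; what a row does not reach is not made up. A row lasts 1/8 s, in which the tool goes at most 62.5 mm and 10.7 degrees, less where a joint would pass 70% of its speed; a pose out of reach is approached as far as the arm can. A call is refused whole if a number of a shift passes 62.5 or a number of a turn 1, either way. A call with a gripper value outside its range is refused whole. The fingers move at their own pace and stop on an object; "force" is the grip in N (left out, the last holds). Time passes only in rows, so rows that do not move let the fingers close, or fill a call up. It gives the time, the measured TCP pose, the force, the opening and the grip force at its end, in the units of the state.
- bot.read_state(): the state, without advancing time (a new reading comes with each control period).
- snapshot(name): name is "scene" or "side" or "wrist"; returns a dict with "color" (480x640x3 uint8, blue, green, red), "range_z" (480x640 float32, m along the optical axis (not along the pixel's ray), 0 where there is no reading), "mtx" (3x3 intrinsics, pixels), "k1" (the pictures are not rectified: a ray, as slopes to the right and down, at radius r is drawn at 1 + k1 r^2 times it, then the intrinsics apply), "extrinsics" (4x4, takes a point from camera to world coordinates). Camera axes: x right, y down, z forward; pixel columns grow to the right and rows downward; lengths in m; the calibration is good to about 2 mm. A picture is of the moment at which its call begins.
- bot.sign_off(): hands the job in; it is judged then, once.
The state is a dict: "time_s": time; "q": joint angles; "qd": joint speeds; "joint_efforts": joint torques, N m; "ee_pos": TCP position; "tcp_rot": TCP orientation; "ft_force": force on the tool from outside, world axes, zero at the start; "moment": the same for the moment, N m; "width": finger opening in m; "grasp_force": force on a finger pad.
Only numpy, scipy, OpenCV 4.12 (cv2) and the standard library are available. Lean on these libraries where they do the work, as an engineer would, in place of code of your own. Each camera call takes 0.05 s, during which the arm holds its last target. There are 200 camera calls.

## Working session

There is one attempt and no reset: what is moved stays moved. The work goes in short steps, Python scripts to look and compute and a tool call to move; the robot and the scene stay as the last step left them, time stands still between calls to the robot, and variables do not carry over. Pictures are saved under pics/ and viewed, at most 10 in all, crops included, and the job is handed in when it is done.

Besides the shell and the picture viewer there is one more tool, called after "Call:" by a JSON object that holds its "api" and its "payload". drive_tool: Moves the arm, as the interface text tells. Its arguments: {"type":"object","properties":{"steps":{"type":"array"},"force":{"type":"number"}},"required":["steps"]}

```bash
mkdir -p pics
cat > h.py <<'E'
import numpy as np, cv2
from station import bot, snapshot
from scipy.spatial.transform import Rotation as R
def pts(s):
    K=s["mtx"];h,w=s["range_z"].shape
    u,v=np.meshgrid(np.arange(w),np.arange(h))
    p=cv2.undistortPoints(np.stack([u,v],-1).reshape(-1,1,2).astype(float),K,np.array([s["k1"],0,0,0,0.]))[:,0]
    z=s["range_z"].reshape(-1,1)
    P=np.hstack([p*z,z])
    E=s["extrinsics"]
    W=(P@E[:3,:3].T+E[:3,3]).reshape(h,w,3)
    W[s["range_z"]==0]=np.nan
    return W
def ray(s,uv,h):
    p=cv2.undistortPoints(np.array(uv,float).reshape(-1,1,2),s["mtx"],np.array([s["k1"],0,0,0,0.]))[:,0]
    E=s["extrinsics"];d=np.hstack([p,np.ones((len(p),1))])@E[:3,:3].T;o=E[:3,3]
    return o+d*((h-o[2])/d[:,2])[:,None]
E
python3 - <<'E'
from h import *
print(bot.read_state(),bot.grip_point_offset)
import pickle
for n in("scene","side"):
    s=snapshot(n);pickle.dump(s,open(n+".pkl","wb"));cv2.imwrite(f"pics/{n}0.png",s["color"]);print(s["extrinsics"].round(3).tolist(),s["mtx"][0,0],s["k1"])
E
```

```text
{'time_s': 0.0, 'q': array([-7.65191095e+01,  3.02797380e+01,  8.21569989e+01, -5.25015953e-05,
        6.76889965e+01, -1.02271146e+01]), 'qd': array([ 0.00611665, -0.0643557 , -0.03069176,  0.0133528 , -0.09207035,
       -0.11224309]), 'joint_efforts': array([-2.13842824e-03, -4.42357099e+01, -1.78024095e+01, -2.11633451e-04,
        8.42261827e-03, -4.86239230e-06]), 'ee_pos': array([ 0.25115534, -0.57153009,  0.23032194]), 'tcp_rot': array([-1.79876256e+02, -2.22762540e-02,  2.37080011e+01]), 'ft_force': array([ 0.13339059, -0.27829328, -0.18969705]), 'moment': array([-0.05731791, -0.07090161, -0.03347134]), 'grasp_force': 0.0, 'width': 0.08558013518169849} 0.0187
[[0.584, 0.574, -0.573, 1.309], [0.811, -0.4, 0.426, -0.493], [0.016, -0.714, -0.7, 0.94], [0.0, 0.0, 0.0, 1.0]] 490.2908460566641 -0.05612960971388268
[[-0.996, -0.044, 0.075, 0.496], [-0.087, 0.557, -0.826, 1.105], [-0.006, -0.829, -0.559, 0.765], [0.0, 0.0, 0.0, 1.0]] 474.0246113549875 -0.08189374940625109
```

View pics/scene0.png

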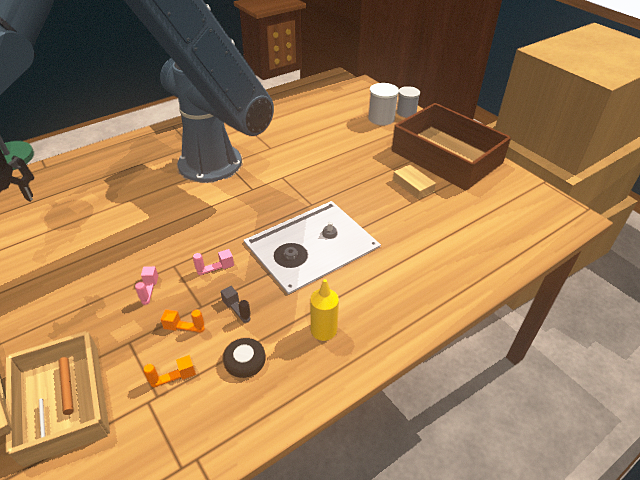

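View pics/side0.png

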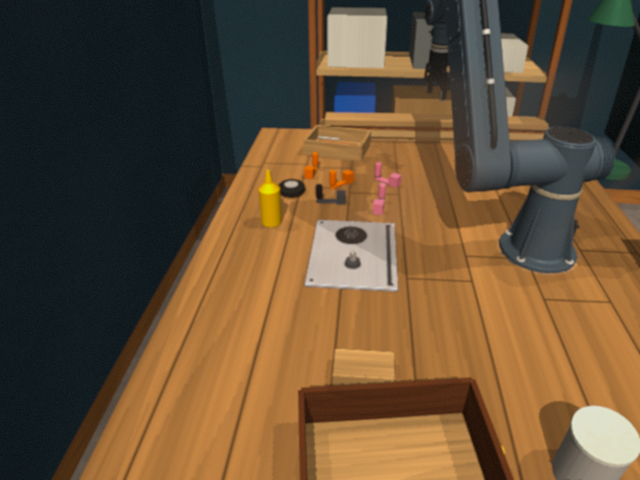

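Candidates for the crank in the scene view are two pink ones at (147,285) and (213,262), two orange ones at (184,321) and (169,371), and a dark grey one with a black knob at (236,303). I choose the dark grey one. The lift plate is at (312,245), with the shaft boss at (330,231) and the spindle at (291,255).

Run:
```python
from h import *
import pickle
s=pickle.load(open("scene.pkl","rb"));W=pts(s);c=s["color"]
cv2.imwrite("pics/crop1.png",np.hstack([cv2.resize(c[275:335,205:265],(400,400),interpolation=cv2.INTER_CUBIC),cv2.resize(c[210:250,310:350],(400,400),interpolation=cv2.INTER_CUBIC)]))
hsv=cv2.cvtColor(c,cv2.COLOR_BGR2HSV)
m=np.zeros(c.shape[:2],bool);m[280:330,215:260]=1
q=m&(hsv[...,2]<110)&(W[...,2]>.008)
P=W[q]
for lo,hi in((.055,.07),(.045,.055),(.03,.04),(.006,.012)):
    k=P[(P[:,2]>lo)&(P[:,2]<hi)];print(lo,len(k),k.mean(0).round(4),k.min(0).round(3),k.max(0).round(3)) if len(k) else 0
# boss & shaft
P=W[215:245,318:345].reshape(-1,3)
for lo,hi in((.02,.028),(.03,.044),(.045,.056)):
    k=P[(P[:,2]>lo)&(P[:,2]<hi)];print(lo,len(k),k.mean(0).round(4),k.min(0).round(3),k.max(0).round(3)) if len(k) else 0
# plate
pl=((hsv[...,1]<40)&(hsv[...,2]>150)&(abs(W[...,2]-.01)<.006)).astype(np.uint8)
pl[:190]=0;pl[300:]=0;pl[:,:230]=0;pl[:,390:]=0
cn=max(cv2.findContours(pl,0,1)[0],key=cv2.contourArea)
r=ray(s,cn[:,0],.01)
(cc,wh,a)=cv2.minAreaRect((r[:,:2]*1000).astype(np.float32));print(cc,wh,a)
for n,(y0,y1,x0,x1) in dict(glue=(300,340,308,342),wheel=(335,380,220,268),off=(165,197,390,438)).items():
    p=W[y0:y1,x0:x1].reshape(-1,3);p=p[p[:,2]>.02];print(n,p.min(0).round(3),p.max(0).round(3))
```

```text
0.055 70 [ 0.6368 -0.2221  0.0604] [ 0.625 -0.232  0.055] [ 0.647 -0.211  0.066]
0.045 30 [ 0.6418 -0.2247  0.0495] [ 0.632 -0.233  0.045] [ 0.647 -0.212  0.054]
0.03 77 [ 0.5947 -0.2264  0.0349] [ 0.549 -0.241  0.03 ] [ 0.646 -0.21   0.039]
0.006 37 [ 0.5997 -0.2255  0.0092] [ 0.562 -0.24   0.008] [ 0.645 -0.211  0.011]
0.02 87 [0.5172 0.1102 0.0234] [0.495 0.093 0.02 ] [0.535 0.13  0.028]
0.03 21 [0.5172 0.111  0.0375] [0.511 0.103 0.03 ] [0.521 0.121 0.043]
0.045 14 [0.5151 0.1115 0.0479] [0.509 0.107 0.045] [0.519 0.118 0.052]
(516.4030151367188, 51.521278381347656) (299.2962951660156, 233.80722045898438) 89.67918395996094
glue [ 0.752 -0.12   0.02 ] [ 0.799 -0.062  0.132]
wheel [ 0.688 -0.325  0.02 ] [ 0.779 -0.235  0.037]
off [0.417 0.423 0.02 ] [0.539 0.571 0.039]
```

View pics/crop1.png

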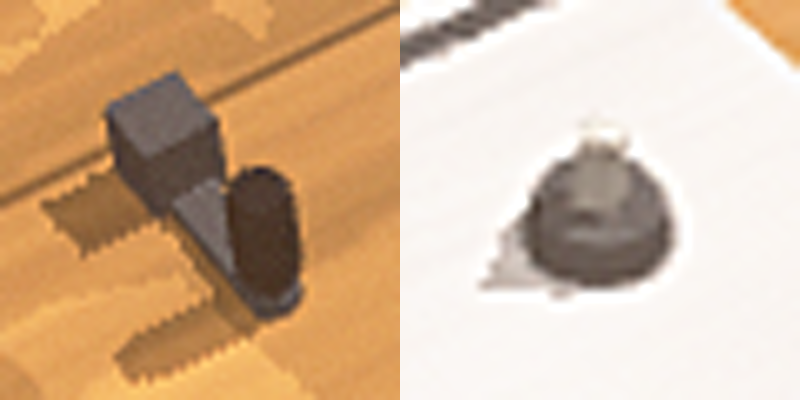

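The crop confirms a dark steel square hub at scene ≈(231,295) with a black knob at ≈(244,300), so this is the right crank. The shaft stands on its boss at (330,230). I'll move above the crank for a wrist view.

Call:
{"api": "drive_tool", "payload": {"steps": [[1,53,-24,0,0,0,0],[1,53,-24,0,0,0,0],[1,53,-24,0,0,0,0],[1,53,-24,0,0,0,0],[1,53,-24,0,0,0,0]]}}

```text
time_s: 0.72
ee_pos: [0.4466, -0.3541, 0.231]
tcp_rot: [-180.0, 0.0, 23.7]
ft_force: [1.0, -0.8, 0.2]
width: 0.0854
grasp_force: 0.0
```

Call:
{"api": "drive_tool", "payload": {"steps": [[1,53,-24,0,0,0,0],[1,53,-24,0,0,0,0.7],[1,53,-15,0,0,0,0.9],[1,0,0,0,0,0,0.9],[1,0,0,0,0,0,0.9]]}}

```text
time_s: 1.35
ee_pos: [0.5688, -0.2361, 0.2306]
tcp_rot: [-180.0, 0.1, 3.3]
ft_force: [0.1, 0.3, 0.3]
width: 0.0852
grasp_force: 0.0
```

Run:
```python
from h import *
import pickle
st=bot.read_state();print(st['time_s'],st['ee_pos'],st['tcp_rot'],st['ft_force'])
s=snapshot("wrist");pickle.dump(s,open("w1.pkl","wb"));cv2.imwrite("pics/w1.png",s["color"]);print(s["extrinsics"].round(3).tolist(),s["mtx"][0,0],s["k1"])
```

```text
1.35 [ 0.56877278 -0.23608542  0.23056924] [-1.79959973e+02  6.83527945e-02  3.25857452e+00] [0.09200693 0.30678566 0.34335435]
[[0.057, -0.955, -0.292, 0.644], [-0.998, -0.055, -0.016, -0.232], [-0.001, 0.293, -0.956, 0.373], [0.0, 0.0, 0.0, 1.0]] 334.4048692625788 0.0020255334416764514
```

View pics/w1.png

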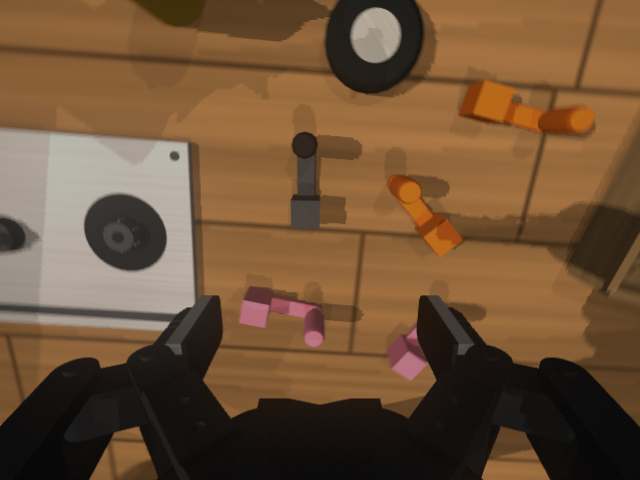

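The wrist view shows the crank's hub top at (305,212) and its knob at (304,145). Pink cranks are at (285,315) and (405,350). Next I measure the hub pose, and the clearance to the pink cranks.

Run:
```python
from h import *
import pickle
s=pickle.load(open("w1.pkl","rb"));W=pts(s);c=s["color"]
b,g,r=[c[...,i].astype(int) for i in range(3)]
hsv=cv2.cvtColor(c,cv2.COLOR_BGR2HSV)
sub=np.zeros(c.shape[:2],bool);sub[125:240,280:330]=1
def rect(m,h):
    cn=max(cv2.findContours(m.astype(np.uint8),0,1)[0],key=cv2.contourArea)
    q=ray(s,cn[:,0],h);return cv2.minAreaRect((q[:,:2]*1000).astype(np.float32)),len(cn)
Z=W[...,2]
mh=sub&(abs(Z-.036)<.005);mh[:190]=0
print(rect(mh,.036),Z[mh].mean(),W[mh].mean(0))
mk=sub&(Z>.05);print(rect(mk,.062),W[mk].mean(0),Z[mk].max(),Z[mk].mean())
ma=sub&(abs(Z-.008)<.004)&(hsv[...,1]<80);ma[:155]=0;ma[195:]=0
P=W[ma];d=np.polyfit(P[:,0],P[:,1],1);print('arm',np.degrees(np.arctan(d[0])),P.mean(0))
pk=(r>150)&(b>90)&(b>g+20)&(Z>.01)&(Z<.08)
n,l=cv2.connectedComponents(pk.astype(np.uint8))
for i in range(1,n):
    P=W[l==i]
    if len(P)>150:print(len(P),P.min(0).round(3),P.max(0).round(3))
```

```text
(((564.8187866210938, -221.7774658203125), (30.637399673461914, 29.253938674926758), 3.2495651245117188), 112) 0.03542737296574245 [ 0.56440649 -0.22194863  0.03542737]
(((633.730712890625, -218.62576293945312), (22.482696533203125, 22.43951988220215), 3.2635467052459717), 72) [ 0.63412427 -0.21861849  0.06059435] 0.06405552168743589 0.06059435377043999
arm 1.1020066231443215 [ 0.6001739  -0.22039488  0.00746369]
```

Call:
{"api": "drive_tool", "payload": {"steps": [[1,-12,-58,4,0,0,0],[1,-12,-58,8,0,0,0],[1,-12,-58,12,0,0,0],[1,-12,-58,18,0,0,0],[1,-12,-58,18,0,0,0]]}}

```text
time_s: 2.02
ee_pos: [0.4912, 0.0501, 0.1709]
tcp_rot: [-180.0, -0.0, 3.3]
ft_force: [0.8, 1.1, 0.2]
width: 0.0855
grasp_force: 0.0
```

Call:
{"api": "drive_tool", "payload": {"steps": [[1,-12,-58,20,0,0,0],[1,0,-6,30,0,0,0],[1,0,0,0,0,0,0],[1,0,0,0,0,0,0],[1,0,0,0,0,0,0]]}}

```text
time_s: 2.65
ee_pos: [0.4773, 0.1109, 0.1223]
tcp_rot: [180.0, -0.1, 3.2]
ft_force: [0.4, -0.4, -0.8]
width: 0.085
grasp_force: 0.0
```

Run:
```python
from h import *
import pickle
s=snapshot("wrist");pickle.dump(s,open("w2.pkl","wb"));c=s["color"]
b=ray
def proj(P):
    E=np.linalg.inv(s["extrinsics"]);q=E[:3,:3]@P+E[:3,3];x=q[:2]/q[2];r=x@x
    return s["mtx"][:2,:2]@(x*(1+s["k1"]*r))+s["mtx"][:2,2]
u,v=proj(np.array([.5165,.1115,.045])).astype(int);print(u,v)
k=c[max(v-50,0):v+50,max(u-50,0):u+50]
cv2.imwrite("pics/w2.png",np.hstack([cv2.resize(k,(560,560),interpolation=cv2.INTER_CUBIC),cv2.resize(c,(240,180)).repeat(1,0) if 0 else np.vstack([cv2.resize(c,(240,180)),np.zeros((380,240,3),np.uint8)])]))
```

```text
321 191
```

View pics/w2.png

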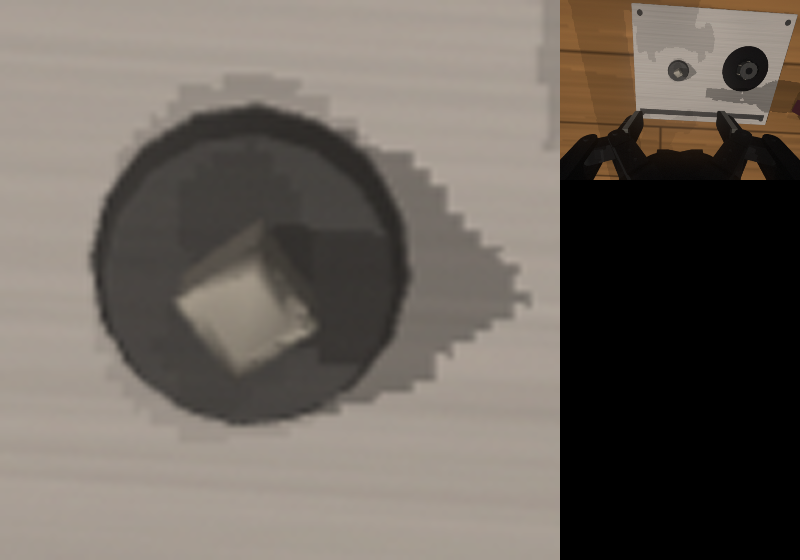

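The crop shows the square shaft lit on the dark boss, with corners at crop ≈(175,300), (258,258), (318,325) and (240,377), so it is turned about 30°. Next I measure its angle, its centre and the spindle height.

Run:
```python
from h import *
import pickle
s=pickle.load(open("w2.pkl","rb"));W=pts(s);c=s["color"];g=cv2.cvtColor(c,cv2.COLOR_BGR2GRAY)
u,v=321,191
m=np.zeros_like(g)
x0,y0=u-50,v-50
roi=g[y0+38:y0+70,x0+28:x0+60];print(roi[8:24:3,2:30:3])
for t in(90,105,120):
    m[:]=0;m[y0+38:y0+70,x0+28:x0+60]=roi>t
    cn=max(cv2.findContours(m,0,1)[0],key=cv2.contourArea)
    q=ray(s,cn[:,0],.047);print(t,cv2.minAreaRect((q[:,:2]*1000).astype(np.float32)),cv2.contourArea(cn))
    P=W[m>0];print(np.nanmedian(P,0),np.nanmax(P[:,2]))
# boss outline at .024
d=((g<95)|(m>0)).astype(np.uint8);d[:y0+15]=0;d[y0+80:]=0;d[:,:x0+12]=0;d[:,x0+76:]=0
Z=W[...,2];bm=((Z>.018)&(Z<.06)).astype(np.uint8);bm[:y0]=0;bm[y0+100:]=0;bm[:,:x0]=0;bm[:,x0+100:]=0
P=W[(abs(Z-.024)<.003)&(bm>0)];print('boss',np.median(P,0),(P.min(0)+P.max(0))/2,P.max(0)-P.min(0))
cn=max(cv2.findContours(bm,0,1)[0],key=cv2.contourArea);q=ray(s,cn[:,0],.024);print(cv2.minEnclosingCircle((q[:,:2]*1000).astype(np.float32)))
# spindle
sp=(abs(W[...,0]-.5265)<.025)&(abs(W[...,1]+.0235)<.025)
P=W[sp];print(np.percentile(P[:,2],[5,25,50,75,90,95,99]))
h=np.histogram(P[:,2],bins=np.arange(0,.04,.002));print(h[0])
k=P[(P[:,2]>.018)];print(k.mean(0),(k.min(0)+k.max(0))/2,k.max(0)-k.min(0))
```

```text
[[ 68  67  77  83  85  93  63  57  50  55]
 [ 69  83  86 116 127 143  79  62  52  53]
 [ 69 116 150 148 148 147 110  82  61  55]
 [ 65 141 142 141 142 139 131 108 109  55]
 [ 67  68 121 136 136 133 124 118 106  55]
 [ 66  66  77 114 131 124 123 101  55  55]]
90 ((513.3489379882812, 115.61787414550781), (12.017522811889648, 12.025106430053711), 36.80970001220703) 256.5
[0.51360376 0.11587674 0.04869386] 0.05116596331489001
105 ((513.4769287109375, 115.60102844238281), (12.94377613067627, 10.316927909851074), 47.60504150390625) 217.5
[0.51364069 0.11595781 0.04897207] 0.05116596331489001
120 ((512.9939575195312, 116.0595474243164), (12.19167709350586, 9.103641510009766), 42.38266372680664) 168.5
[0.51371875 0.11625421 0.04924225] 0.05116596331489001
boss [0.51639558 0.11542219 0.02346592] [0.51356574 0.11522396 0.02384071] [0.03794095 0.03873757 0.00566408]
((514.324462890625, 115.33119201660156), 19.649076461791992)
[0.00947215 0.01031656 0.01142605 0.0244635  0.0252437  0.02563506
 0.02621546]
[   0    0    0    0  692 1636   81   55   65   64   80  308 1312   86
    0    0    0    0    0]
[ 0.52335475 -0.01763739  0.02435461] [ 0.52263268 -0.01900029  0.02273426] [0.03603789 0.03414275 0.00939394]
```

Call:
{"api": "drive_tool", "payload": {"steps": [[0.5,11,56,0,0,0,0],[0.5,11,56,0,0,0,0],[0.5,12,56,0,0,0,0],[0.5,12,56,0,0,0,0],[0.5,12,56,0,0,0,0]]}}

```text
time_s: 3.32
ee_pos: [0.5507, -0.1673, 0.1223]
tcp_rot: [180.0, -0.1, 3.2]
ft_force: [0.3, 0.5, 0.3]
width: 0.0639
grasp_force: 0.0
```

Call:
{"api": "drive_tool", "payload": {"steps": [[0.5,12,55,0,0,0,0],[0.5,0,0,20,0,0,0],[0.5,0,0,20,0,0,0],[0.5,0,0,0,0,0,0],[0.5,0,0,0,0,0,0]]}}

```text
time_s: 3.95
ee_pos: [0.5657, -0.2191, 0.0823]
tcp_rot: [179.9, -0.1, 3.3]
ft_force: [0.1, 1.1, 0.9]
width: 0.0639
grasp_force: 0.0
```

Call:
{"api": "drive_tool", "payload": {"steps": [[0.5,-1,4,25,0,0,0],[0.5,0,0,25,0,0,0],[0.5,0,0,20,0,0,0],[0.5,0,0,6,0,0,0],[0.5,0,0,0,0,0,0]]}}

```text
time_s: 4.58
ee_pos: [0.5648, -0.2226, 0.0054]
tcp_rot: [180.0, -0.0, 3.3]
ft_force: [0.6, -0.2, -0.1]
width: 0.0639
grasp_force: 0.0
```

Call:
{"api": "drive_tool", "payload": {"steps": [[-0.6,0,0,0,0,0,0],[-0.6,0,0,0,0,0,0],[-0.6,0,0,0,0,0,0],[-0.6,0,0,0,0,0,0],[-0.6,0,0,0,0,0,0]], "force": 40}}

```text
time_s: 5.2
ee_pos: [0.565, -0.2226, 0.0063]
tcp_rot: [180.0, -0.1, 3.3]
ft_force: [-0.3, 1.6, 5.6]
width: 0.0293
grasp_force: 41.0
```

```bash
cat > crank.py <<'E'
from h import *
import sys
def look():
    s=snapshot("wrist");st=bot.read_state();W=pts(s)
    T=R.from_euler('xyz',st['tcp_rot'],degrees=True).as_matrix()
    L=(W-st['ee_pos'])@T   # tool coords
    return s,st,W,L
E
python3 - <<'E'
from crank import *
s,st,W,L=look();print(st['ee_pos'],st['tcp_rot'],st['width'],st['grasp_force'],st['ft_force'])
cv2.imwrite("pics/w3.png",s["color"])
k=(abs(L[...,0]-.07)<.02)&(abs(L[...,1])<.02)&(W[...,2]>.05);P=L[k];print('knob tool',P.mean(0),(P.min(0)+P.max(0))/2,len(P))
k=(abs(L[...,0])<.022)&(abs(L[...,1])<.016)&(abs(W[...,2]-.036)<.004);P=L[k];print('hub tool',len(P),P.mean(0),P.min(0),P.max(0))
E
```

```text
[ 0.56499785 -0.22263704  0.0063008 ] [ 1.79970111e+02 -6.17343707e-02  3.31284758e+00] 0.029540993470239005 41.03649239143124 [-0.11341764  0.49376902  5.74845235]
knob tool [ 6.94318205e-02 -5.32907270e-05 -5.45595130e-02] [ 0.06866511 -0.00014874 -0.0526066 ] 5999
hub tool 5629 [ 0.00032695  0.00056908 -0.02916134] [-0.01674673 -0.01591507 -0.03368361] [ 0.01475454  0.01598585 -0.02568977]
```

View pics/w3.png

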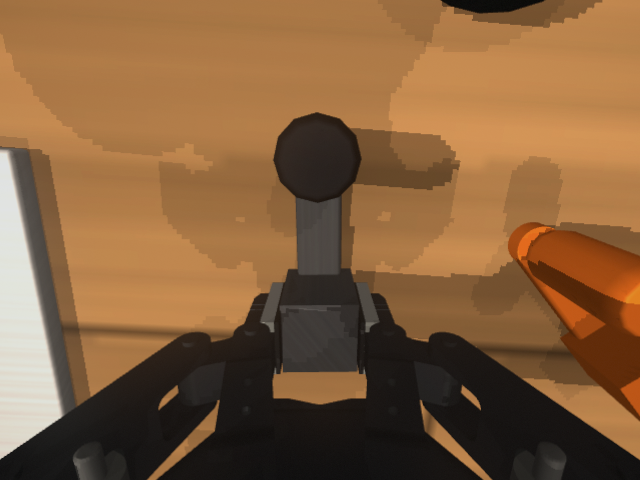

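The view shows the crank held squarely: knob top at (317,158), hub at (320,325), knob centred between the fingers. Carrying it to the shaft.

Call:
{"api": "drive_tool", "payload": {"steps": [[-0.6,0,0,-15,0,0,0],[-0.6,0,0,-30,0,0,0],[-0.6,0,-15,-30,0,0,0],[-0.6,-5,-45,-10,0,0,0],[-0.6,-5,-50,0,0,0,0]], "force": 60}}

```text
time_s: 5.88
ee_pos: [0.5486, -0.1133, 0.0917]
tcp_rot: [179.9, -0.1, 3.2]
ft_force: [0.9, 0.8, -4.1]
width: 0.0289
grasp_force: 60.0
```

Call:
{"api": "drive_tool", "payload": {"steps": [[-0.6,-6,-55,0,0,0,0],[-0.6,-6,-55,0,0,0,0],[-0.6,-6,-55,0,0,0,0],[-0.6,-4,-45,0,0,0,0],[-0.6,0,-20,0,0,0,-0.8]]}}

```text
time_s: 6.5
ee_pos: [0.5112, 0.1174, 0.0904]
tcp_rot: [-180.0, 0.1, 8.4]
ft_force: [0.4, -0.6, -3.4]
width: 0.029
grasp_force: 60.0
```

Call:
{"api": "drive_tool", "payload": {"steps": [[-0.6,0,0,0,0,0,-1],[-0.6,0,0,0,0,0,-1],[-0.6,0,0,0,0,0,-1],[-0.6,0,0,0,0,0,-1],[-0.6,0,0,0,0,0,-0.8]]}}

```text
time_s: 7.12
ee_pos: [0.5126, 0.1149, 0.0905]
tcp_rot: [-180.0, 0.0, 37.1]
ft_force: [0.1, 0.3, -3.7]
width: 0.029
grasp_force: 60.0
```

```bash
cat > to.py <<'E'
from h import *
import sys
x,y,yaw=map(float,sys.argv[1:4]);off=float(sys.argv[4]) if len(sys.argv)>4 else 0 # hub x in tool, mm
st=bot.read_state();T=R.from_euler('xyz',st['tcp_rot'],degrees=True).as_matrix()
hub=st['ee_pos']+T[:,0]*off/1000
d=np.array([x,y,hub[2]])-hub
print('t',st['time_s'],'z',st['ee_pos'][2].round(4),'yaw',st['tcp_rot'].round(2),'move tool mm',(T.T@d*1000).round(1),'turn units',-(yaw-st['tcp_rot'][2])/6,'F',st['ft_force'].round(1),'M',st['moment'].round(2),st['width'].round(4))
E
python3 to.py .514 .1153 37 -0.8
python3 - <<'E'
from crank import *
s,st,W,L=look()
k=(abs(L[...,0]-.07)<.02)&(abs(L[...,1])<.02)&(L[...,2]<-.045)&(L[...,2]>-.065);P=L[k];print('knob tool',P.mean(0),(P.min(0)+P.max(0))/2,len(P))
k=(abs(L[...,0])<.022)&(abs(L[...,1])<.016)&(abs(L[...,2]+.03)<.004);P=L[k];print('hub tool',len(P),P.mean(0),P.min(0),P.max(0))
E
```

```text
knob tool [ 0.06913053  0.00018537 -0.05449108] [ 0.0685334   0.00021965 -0.05220757] 5990
hub tool 5563 [-9.39390913e-05  6.04535033e-04 -2.91795582e-02] [-0.01806699 -0.01599657 -0.03398396] [ 0.01415981  0.01598099 -0.02600562]Traceback (most recent call last):
  File "to.py", line 7, in <module>
    print('t',st['time_s'],'z',st['ee_pos'][2].round(4),'yaw',st['tcp_rot'].round(2),'move tool mm',(T.T@d*1000).round(1),'turn units',-(yaw-st['tcp_rot'][2])/6,'F',st['ft_force'].round(1),'M',st['moment'].round(2),st['width'].round(4))
                                                                                                                                                                                                                       ^^^^^^^^^^^^^^^^^
AttributeError: 'float' object has no attribute 'round'
```

```bash
sed -i "s/,st\['width'\].round(4)//" to.py; python3 to.py .514 .1153 37 -0.8
```

```text
t 7.175 z 0.0904 yaw [-1.7998e+02  4.0000e-02  3.7170e+01] move tool mm [ 2.2  0.5 -0. ] turn units 0.028366928509370837 F [-0.1  0.5 -4. ] M [-0.01  0.07  0.  ]
```

Call:
{"api": "drive_tool", "payload": {"steps": [[-0.6,2,0.5,12,0,0,0],[-0.6,0,0,12,0,0,0],[-0.6,0,0,6,0,0,0],[-0.6,0,0,2,0,0,0],[-0.6,0,0,0,0,0,0]]}}

```text
time_s: 7.8
ee_pos: [0.5149, 0.1158, 0.0581]
tcp_rot: [-180.0, 0.0, 36.9]
ft_force: [0.7, -0.1, -2.8]
width: 0.029
grasp_force: 60.1
```

Call:
{"api": "drive_tool", "payload": {"steps": [[-0.6,0,0,1,0,0,0],[-0.6,0,0,1,0,0,0],[-0.6,0,0,1,0,0,0],[-0.6,0,0,0,0,0,0],[-0.6,0,0,0,0,0,0]]}}

```text
time_s: 8.43
ee_pos: [0.5149, 0.1158, 0.0553]
tcp_rot: [180.0, -0.0, 36.9]
ft_force: [-0.7, 0.6, -3.2]
width: 0.0295
grasp_force: 60.1
```

```bash
python3 to.py .514 .1153 37 -0.8
```

```text
t 8.425 z 0.0553 yaw [180.    -0.    36.91] move tool mm [-0.2 -0.1 -0. ] turn units -0.015682130573512865 F [-0.7  0.6 -3.2] M [-0.08  0.06  0.01]
```

Call:
{"api": "drive_tool", "payload": {"steps": [[-0.6,0,0,0.7,0,0,0],[-0.6,0,0,0.7,0,0,0],[-0.6,0,0,0.6,0,0,0],[-0.6,0,0,0,0,0,0],[-0.6,0,0,0,0,0,0]]}}

```text
time_s: 9.05
ee_pos: [0.5148, 0.1159, 0.0533]
tcp_rot: [-180.0, 0.0, 36.9]
ft_force: [-0.8, 0.9, -2.8]
width: 0.0296
grasp_force: 60.2
```

Call:
{"api": "drive_tool", "payload": {"steps": [[-0.6,0,0,0.5,0,0,0],[-0.6,0,0,0.5,0,0,0],[-0.6,0,0,0.5,0,0,0],[-0.6,0,0,0,0,0,0],[-0.6,0,0,0,0,0,0]]}}

```text
time_s: 9.68
ee_pos: [0.5145, 0.1162, 0.0515]
tcp_rot: [-179.9, 0.0, 36.9]
ft_force: [-1.8, 3.5, -2.0]
width: 0.0291
grasp_force: 60.1
```

```bash
python3 to.py .514 .1153 37 -0.8
```

```text
t 9.675 z 0.0515 yaw [-1.7995e+02  2.0000e-02  3.6900e+01] move tool mm [-0.1  0.4 -0. ] turn units -0.01738957492863828 F [-1.8  3.5 -2. ] M [0.7  0.25 0.06]
```

Call:
{"api": "drive_tool", "payload": {"steps": [[-0.6,0,-0.8,0,0,0,0],[-0.6,0,0,0.5,0,0,0],[-0.6,0,0,0.5,0,0,0],[-0.6,0,0,0,0,0,0],[-0.6,0,0,0,0,0,0]]}}

```text
time_s: 10.3
ee_pos: [0.5143, 0.1162, 0.0507]
tcp_rot: [-180.0, 0.0, 36.9]
ft_force: [-1.0, 0.8, -4.3]
width: 0.0292
grasp_force: 60.1
```

```bash
python3 to.py .514 .1153 37 -0.8
```

```text
t 10.3 z 0.0507 yaw [-1.800e+02  2.000e-02  3.692e+01] move tool mm [-0.   0.6 -0. ] turn units -0.014073641966158826 F [-1.   0.8 -4.3] M [ 0.09  0.21 -0.  ]
```

Call:
{"api": "drive_tool", "payload": {"steps": [[-0.6,0,-0.1,1,0,0,0],[-0.6,0,0,1,0,0,0],[-0.6,0,0,1,0,0,0],[-0.6,0,0,1,0,0,0],[-0.6,0,0,0,0,0,0]]}}

```text
time_s: 10.92
ee_pos: [0.5145, 0.1165, 0.0467]
tcp_rot: [180.0, -0.0, 36.9]
ft_force: [-0.7, 0.2, -3.9]
width: 0.029
grasp_force: 60.0
```

Call:
{"api": "drive_tool", "payload": {"steps": [[-0.6,0,0,2,0,0,0],[-0.6,0,0,2,0,0,0],[-0.6,0,0,2,0,0,0],[-0.6,0,0,1,0,0,0],[-0.6,0,0,0,0,0,0]]}}

```text
time_s: 11.55
ee_pos: [0.5144, 0.1164, 0.0397]
tcp_rot: [180.0, 0.0, 36.9]
ft_force: [0.1, 0.4, -3.1]
width: 0.0292
grasp_force: 60.0
```

```bash
python3 to.py .514 .1153 37 -0.8
```

```text
t 11.55 z 0.0397 yaw [1.800e+02 1.000e-02 3.691e+01] move tool mm [-0.2  0.7  0. ] turn units -0.01530144966592791 F [ 0.1  0.4 -3.1] M [ 0.06  0.11 -0.01]
```

Call:
{"api": "drive_tool", "payload": {"steps": [[-0.6,0,0,2,0,0,0],[-0.6,0,0,2,0,0,0],[-0.6,0,0,2,0,0,0],[-0.6,0,0,1.5,0,0,0],[-0.6,0,0,0,0,0,0]]}}

```text
time_s: 12.18
ee_pos: [0.5143, 0.1165, 0.0322]
tcp_rot: [-180.0, 0.0, 36.9]
ft_force: [-0.7, 0.6, -3.8]
width: 0.0294
grasp_force: 60.1
```

Call:
{"api": "drive_tool", "payload": {"steps": [[-0.6,0,0,0.5,0,0,0],[-0.6,0,0,0.5,0,0,0],[-0.6,0,0,0.4,0,0,0],[-0.6,0,0,0,0,0,0],[-0.6,0,0,0,0,0,0]]}}

```text
time_s: 12.8
ee_pos: [0.5144, 0.1165, 0.0309]
tcp_rot: [180.0, -0.0, 36.9]
ft_force: [-0.1, 0.9, -3.2]
width: 0.029
grasp_force: 60.0
```

```bash
python3 to.py .514 .1153 37 -0.8
```

```text
t 12.8 z 0.0309 yaw [ 1.800e+02 -1.000e-02  3.691e+01] move tool mm [-0.2  0.7  0. ] turn units -0.015053884927773709 F [-0.1  0.9 -3.2] M [-0.04  0.1   0.04]
```

Call:
{"api": "drive_tool", "payload": {"steps": [[-0.6,0,0,0.4,0,0,0],[-0.6,0,0,0.3,0,0,0],[-0.6,0,0,0,0,0,0],[-0.6,0,0,0,0,0,0],[-0.6,0,0,0,0,0,0]]}}

```text
time_s: 13.42
ee_pos: [0.5144, 0.1165, 0.0304]
tcp_rot: [180.0, -0.0, 36.9]
ft_force: [-1.4, -0.3, 0.0]
width: 0.0291
grasp_force: 60.4
```

Call:
{"api": "drive_tool", "payload": {"steps": [[-0.1,0,0,0,0,0,0],[0,0,0,0,0,0,0],[0.1,0,0,0,0,0,0],[0.2,0,0,0,0,0,0],[0.2,0,0,0,0,0,0]]}}

```text
time_s: 14.05
ee_pos: [0.5144, 0.1165, 0.0303]
tcp_rot: [180.0, -0.0, 36.9]
ft_force: [0.2, 0.1, -0.2]
width: 0.051
grasp_force: 0.0
```

Call:
{"api": "drive_tool", "payload": {"steps": [[0.2,0,0,-15,0,0,0],[0.2,0,0,-30,0,0,0],[0.2,0,0,-30,0,0,0],[0.2,0,0,-10,0,0,0],[0.2,0,0,0,0,0,0]]}}

```text
time_s: 14.68
ee_pos: [0.5147, 0.1165, 0.1161]
tcp_rot: [179.9, -0.1, 36.9]
ft_force: [0.7, -0.4, -0.8]
width: 0.0512
grasp_force: 0.0
```

```bash
cat > lk.py <<'E'
from crank import *
s,st,W,L=look();print(st['time_s'],st['ee_pos'],st['tcp_rot'][2])
import sys;cx,cy=map(float,sys.argv[1:3])
r=np.hypot(W[...,0]-cx,W[...,1]-cy)
k=(r>.052)&(r<.088)&(W[...,2]>.075)&(W[...,2]<.095);P=W[k];print('knob',P.mean(0),len(P),np.degrees(np.arctan2(P[:,1].mean()-cy,P[:,0].mean()-cx)))
k=(r<.03)&(abs(W[...,2]-.06)<.006);P=W[k]
if len(P): print('hub top',P.mean(0),len(P),np.median(P[:,2]))
sp=(abs(W[...,0]-.523)<.013)&(abs(W[...,1]+.019)<.013);print('spindle z',np.median(W[sp][:,2]))
E
python3 lk.py .514 .1155
```

```text
14.725 [0.51407174 0.11650387 0.11519199] 36.90954580109238
knob [0.57103451 0.15907573 0.08267935] 1643 37.38069301896857
hub top [0.51553089 0.11651935 0.05990838] 2220 0.06001206687407348
spindle z 0.024738054557130185
```

Call:
{"api": "drive_tool", "payload": {"steps": [[0.2,30,0,0,0,0,0],[0.2,39,0,0,0,0,0],[0.2,0,0,20,0,0,0],[0.2,0,0,25,0,0,0],[0.2,0,0,20,0,0,0]]}}

```text
time_s: 15.35
ee_pos: [0.5681, 0.1579, 0.0476]
tcp_rot: [-179.9, 0.2, 36.9]
ft_force: [-1.1, -0.2, -0.8]
width: 0.0515
grasp_force: 0.0
```

Call:
{"api": "drive_tool", "payload": {"steps": [[-0.2,0,0,0,0,0,0],[-0.4,0,0,0,0,0,0],[-0.6,0,0,0,0,0,0],[-0.7,0,0,0,0,0,0],[-0.7,0,0,0,0,0,0]], "force": 20}}

```text
time_s: 15.98
ee_pos: [0.5694, 0.1579, 0.0505]
tcp_rot: [180.0, -0.0, 36.9]
ft_force: [-0.8, -0.9, -1.7]
width: 0.0234
grasp_force: 20.9
```

```bash
python3 to.py .514 .1155 37 -70
```

```text
t 15.975 z 0.0505 yaw [ 1.7999e+02 -1.0000e-02  3.6910e+01] move tool mm [0.2 0.6 0. ] turn units -0.015151165029248403 F [-0.8 -0.9 -1.7] M [-0.05  0.05 -0.05]
```

```bash
cat > circ.py <<'E'
import numpy as np,sys
f0,st,n=map(float,sys.argv[1:4]);n=int(n)
f=np.radians(f0+st*np.arange(n+1));p=np.round(70*np.c_[np.cos(f),np.sin(f)],1);d=np.diff(p,axis=0).round(1)
for i in range(0,n,5):print(f0+st*i,[[float(a),float(b)] for a,b in d[i:i+5]])
E
python3 circ.py 0 4 5; python3 circ.py 20 8 50
```

```text
0.0 [[-0.2, 4.9], [-0.5, 4.8], [-0.8, 4.9], [-1.2, 4.7], [-1.5, 4.6]]
20.0 [[-4.0, 9.0], [-5.2, 8.2], [-6.2, 7.5], [-7.3, 6.6], [-8.1, 5.4]]
60.0 [[-8.8, 4.3], [-9.3, 3.0], [-9.6, 1.7], [-9.7, 0.4], [-9.8, -1.1]]
100.0 [[-9.4, -2.3], [-9.1, -3.7], [-8.4, -4.9], [-7.7, -6.0], [-6.8, -7.0]]
140.0 [[-5.8, -7.9], [-4.5, -8.6], [-3.4, -9.2], [-2.0, -9.6], [-0.7, -9.7]]
180.0 [[0.7, -9.7], [2.0, -9.6], [3.4, -9.2], [4.5, -8.6], [5.8, -7.9]]
220.0 [[6.8, -7.0], [7.7, -6.0], [8.4, -4.9], [9.1, -3.7], [9.4, -2.3]]
260.0 [[9.8, -1.1], [9.7, 0.4], [9.6, 1.7], [9.3, 3.0], [8.8, 4.3]]
300.0 [[8.1, 5.4], [7.3, 6.6], [6.2, 7.5], [5.2, 8.2], [4.0, 9.0]]
340.0 [[2.7, 9.3], [1.3, 9.7], [0.0, 9.8], [-1.3, 9.7], [-2.7, 9.3]]
380.0 [[-4.0, 9.0], [-5.2, 8.2], [-6.2, 7.5], [-7.3, 6.6], [-8.1, 5.4]]
```

Call:
{"api": "drive_tool", "payload": {"steps": [[-0.7,-0.2,4.9,0,0,0,0],[-0.7,-0.5,4.8,0,0,0,0],[-0.7,-0.8,4.9,0,0,0,0],[-0.7,-1.2,4.7,0,0,0,0],[-0.7,-1.5,4.6,0,0,0,0]]}}

```text
time_s: 16.6
ee_pos: [0.5801, 0.1362, 0.0503]
tcp_rot: [-179.9, 0.0, 36.9]
ft_force: [-3.8, 2.8, 2.2]
width: 0.0234
grasp_force: 21.5
```

```bash
cat > f.py <<'E'
from h import *
st=bot.read_state();F=st['ft_force'];e=st['ee_pos'];d=e[:2]-[.5137,.1160]
r=np.hypot(*d);u=d/r;t=np.array([u[1],-u[0]])
a=36.9-np.degrees(np.arctan2(d[1],d[0]))
print('t',st['time_s'],'r',(r*1000).round(1),'phi',a%360,'Frad',(F[:2]@u).round(1),'Ftan(cw)',(F[:2]@t).round(1),'Fz',F[2].round(1),'z',e[2].round(4),'M',st['moment'].round(2))
E
python3 f.py
```

```text
t 16.6 r 69.4 phi 19.95615191102448 Frad -2.8 Ftan(cw) -3.8 Fz 2.2 z 0.0503 M [ 0.6   0.62 -0.04]
```

Call:
{"api": "drive_tool", "payload": {"steps": [[-0.7,-4.2,8.9,0,0,0,0],[-0.7,-5.2,8.2,0,0,0,0],[-0.7,-6.2,7.5,0,0,0,0],[-0.7,-7.3,6.6,0,0,0,0],[-0.7,-8.1,5.4,0,0,0,0]]}}

```text
time_s: 17.23
ee_pos: [0.5775, 0.0882, 0.0505]
tcp_rot: [-179.9, -0.0, 36.8]
ft_force: [-2.4, 6.1, 4.7]
width: 0.0236
grasp_force: 22.7
```

```bash
python3 f.py
```

```text
t 17.225 r 69.6 phi 60.466637518619734 Frad -4.7 Ftan(cw) -4.6 Fz 4.7 z 0.0505 M [ 1.28  0.76 -0.06]
```

Call:
{"api": "drive_tool", "payload": {"steps": [[-0.7,-8.8,4.3,0,0,0,0],[-0.7,-9.3,3.0,0,0,0,0],[-0.7,-9.6,1.7,0,0,0,0],[-0.7,-9.7,0.4,0,0,0,0],[-0.7,-9.8,-1.1,0,0,0,0]]}}

```text
time_s: 17.85
ee_pos: [0.5462, 0.0534, 0.051]
tcp_rot: [179.9, -0.2, 36.8]
ft_force: [-0.8, 7.3, 4.1]
width: 0.0235
grasp_force: 24.5
```

```bash
python3 f.py
```

```text
t 17.85 r 70.5 phi 99.4525578250888 Frad -6.9 Ftan(cw) -2.6 Fz 4.1 z 0.051 M [1.61 0.24 0.  ]
```

Call:
{"api": "drive_tool", "payload": {"steps": [[-0.7,-9.2,-3.2,0,0,0,0],[-0.7,-9.1,-3.7,0,0,0,0],[-0.7,-8.4,-4.9,0,0,0,0],[-0.7,-7.7,-6.0,0,0,0,0],[-0.7,-6.8,-7.0,0,0,0,0]]}}

```text
time_s: 18.48
ee_pos: [0.4996, 0.0461, 0.0511]
tcp_rot: [179.6, -0.2, 37.0]
ft_force: [2.2, -6.2, 5.6]
width: 0.0234
grasp_force: 22.5
```

```bash
python3 f.py
```

```text
t 18.475 r 71.3 phi 138.3227086044585 Frad 5.6 Ftan(cw) -3.4 Fz 5.6 z 0.0511 M [-0.64 -0.38 -0.03]
```

Call:
{"api": "drive_tool", "payload": {"steps": [[-0.7,-5.8,-7.9,0,0,0,0],[-0.7,-4.5,-8.6,0,0,0,0],[-0.7,-3.4,-9.2,0,0,0,0],[-0.7,-2.0,-9.6,0,0,0,0],[-0.7,-0.7,-9.7,0,0,0,0]]}}

```text
time_s: 19.1
ee_pos: [0.4555, 0.0729, 0.0505]
tcp_rot: [179.9, 0.2, 37.0]
ft_force: [-2.4, -5.1, 7.6]
width: 0.0234
grasp_force: 21.9
```

```bash
python3 f.py
```

```text
t 19.1 r 72.4 phi 180.36047102856094 Frad 5.0 Ftan(cw) -2.7 Fz 7.6 z 0.0505 M [-0.77  0.07 -0.  ]
```

Run:
```python
import numpy as np
from scipy.optimize import least_squares as L
p=np.array([(.5694,.1579),(.5801,.1362),(.5775,.0882),(.5462,.0534),(.4996,.0461),(.4555,.0729)])*1000
f=L(lambda v:np.hypot(*(p-v).T)-70,[514,116]);print(f.x,f.fun)
f=L(lambda v:np.hypot(*(p-v[:2]).T)-v[2],[514,116,70]);print(f.x,f.fun)
```

```text
[512.96245085 114.92691873] [ 0.93576438  0.42722834 -0.14713009 -0.06934576  0.112052    1.19125758]
[512.11527937 115.86341685  71.01953922] [ 0.03405704 -0.05829026 -0.02357931  0.13836002 -0.14241634  0.05186885]
```

Call:
{"api": "drive_tool", "payload": {"steps": [[-0.7,-0.7,0,-0.8,0,0,0],[-0.7,0,0,0,0,0,0],[-0.7,0,0,0,0,0,0],[-0.7,0,0,0,0,0,0],[-0.7,0,0,0,0,0,0]]}}

```text
time_s: 19.73
ee_pos: [0.455, 0.0737, 0.0508]
tcp_rot: [-179.9, 0.2, 36.9]
ft_force: [-3.8, -5.2, 4.4]
width: 0.0235
grasp_force: 21.6
```

```bash
python3 f.py
```

```text
t 19.725 r 72.3 phi 181.13805627048941 Frad 6.1 Ftan(cw) -2.0 Fz 4.4 z 0.0508 M [-0.62  0.53  0.01]
```

```bash
sed -i 's/70\*/71*/' circ.py; sed -i 's/.5137,.1160/.5121,.1159/' f.py; python3 circ.py 180 6 60
```

```text
180.0 [[0.4, -7.4], [1.2, -7.4], [1.9, -7.1], [2.6, -7.0], [3.4, -6.6]]
210.0 [[4.1, -6.2], [4.6, -5.8], [5.3, -5.3], [5.8, -4.6], [6.2, -4.1]]
240.0 [[6.6, -3.4], [7.0, -2.6], [7.1, -1.9], [7.4, -1.2], [7.4, -0.4]]
270.0 [[7.4, 0.4], [7.4, 1.2], [7.1, 1.9], [7.0, 2.6], [6.6, 3.4]]
300.0 [[6.2, 4.1], [5.8, 4.6], [5.3, 5.3], [4.6, 5.8], [4.1, 6.2]]
330.0 [[3.4, 6.6], [2.6, 7.0], [1.9, 7.1], [1.2, 7.4], [0.4, 7.4]]
360.0 [[-0.4, 7.4], [-1.2, 7.4], [-1.9, 7.1], [-2.6, 7.0], [-3.4, 6.6]]
390.0 [[-4.1, 6.2], [-4.6, 5.8], [-5.3, 5.3], [-5.8, 4.6], [-6.2, 4.1]]
420.0 [[-6.6, 3.4], [-7.0, 2.6], [-7.1, 1.9], [-7.4, 1.2], [-7.4, 0.4]]
450.0 [[-7.4, -0.4], [-7.4, -1.2], [-7.1, -1.9], [-7.0, -2.6], [-6.6, -3.4]]
480.0 [[-6.2, -4.1], [-5.8, -4.6], [-5.3, -5.3], [-4.6, -5.8], [-4.1, -6.2]]
510.0 [[-3.4, -6.6], [-2.6, -7.0], [-1.9, -7.1], [-1.2, -7.4], [-0.4, -7.4]]
```

Call:
{"api": "drive_tool", "payload": {"steps": [[-0.7,-1.3,0.1,-0.5,0,0,0],[-0.7,0,0,0,0,0,0],[-0.7,0,0,0,0,0,0],[-0.7,0,0,0,0,0,0],[-0.7,0,0,0,0,0,0]]}}

```text
time_s: 20.35
ee_pos: [0.4554, 0.0734, 0.0514]
tcp_rot: [-180.0, 0.0, 36.9]
ft_force: [-1.8, -2.5, -1.5]
width: 0.0237
grasp_force: 21.3
```

```bash
python3 f.py
```

```text
t 20.35 r 70.9 phi 180.05011483724252 Frad 3.0 Ftan(cw) -0.9 Fz -1.5 z 0.0514 M [-0.32  0.26 -0.01]
```

Call:
{"api": "drive_tool", "payload": {"steps": [[-0.7,0.2,-7.4,0.2,0,0,0],[-0.7,1.2,-7.4,0,0,0,0],[-0.7,1.9,-7.1,0,0,0,0],[-0.7,2.6,-7.0,0,0,0,0],[-0.7,3.4,-6.6,0,0,0,0]]}}

```text
time_s: 20.98
ee_pos: [0.4418, 0.108, 0.0514]
tcp_rot: [180.0, -0.0, 36.9]
ft_force: [0.3, -2.4, -0.4]
width: 0.0233
grasp_force: 21.3
```

```bash
python3 f.py
```

```text
t 20.975 r 70.7 phi 210.49135595857112 Frad 0.0 Ftan(cw) -2.4 Fz -0.4 z 0.0514 M [-0.51 -0.04  0.04]
```

Call:
{"api": "drive_tool", "payload": {"steps": [[-0.7,4.1,-6.2,0,0,0,0],[-0.7,4.6,-5.8,0,0,0,0],[-0.7,5.3,-5.3,0,0,0,0],[-0.7,5.8,-4.6,0,0,0,0],[-0.7,6.2,-4.1,0,0,0,0]]}}

```text
time_s: 21.6
ee_pos: [0.4475, 0.1442, 0.0514]
tcp_rot: [179.9, -0.1, 36.9]
ft_force: [2.0, -3.4, 0.3]
width: 0.0232
grasp_force: 21.4
```

```bash
python3 f.py
```

```text
t 21.6 r 70.5 phi 240.54349573744716 Frad -3.2 Ftan(cw) -2.3 Fz 0.3 z 0.0514 M [-0.83 -0.39  0.  ]
```

Call:
{"api": "drive_tool", "payload": {"steps": [[-0.7,6.8,-3.0,0,0,0,0],[-0.7,7.0,-2.5,0,0,0,0],[-0.7,7.1,-1.8,0,0,0,0],[-0.7,7.4,-1.1,0,0,0,0],[-0.7,7.4,-0.3,0,0,0,0]]}}

```text
time_s: 22.22
ee_pos: [0.4703, 0.1722, 0.0514]
tcp_rot: [180.0, 0.0, 36.9]
ft_force: [1.3, -5.9, 3.3]
width: 0.0237
grasp_force: 21.9
```

```bash
python3 f.py
```

```text
t 22.225 r 70.2 phi 270.30691888258576 Frad -5.5 Ftan(cw) -2.5 Fz 3.3 z 0.0514 M [-1.41 -0.36 -0.04]
```

Call:
{"api": "drive_tool", "payload": {"steps": [[-0.7,7.4,0.5,0,0,0,0],[-0.7,7.4,1.3,0,0,0,0],[-0.7,7.1,1.9,0,0,0,0],[-0.7,7.0,2.6,0,0,0,0],[-0.7,6.6,3.4,0,0,0,0]]}}

```text
time_s: 22.85
ee_pos: [0.5023, 0.1854, 0.051]
tcp_rot: [-179.9, 0.3, 36.9]
ft_force: [-1.8, -4.6, 3.6]
width: 0.0235
grasp_force: 22.3
```

```bash
python3 f.py
```

```text
t 22.85 r 70.2 phi 298.891514860012 Frad -4.3 Ftan(cw) -2.4 Fz 3.6 z 0.051 M [-1.19  0.22 -0.  ]
```

Call:
{"api": "drive_tool", "payload": {"steps": [[-0.7,5.8,4.8,-0.4,0,0,0],[-0.7,5.7,4.6,0,0,0,0],[-0.7,5.2,5.3,0,0,0,0],[-0.7,4.6,5.8,0,0,0,0],[-0.7,4.1,6.2,0,0,0,0]]}}

```text
time_s: 23.48
ee_pos: [0.5406, 0.1796, 0.0515]
tcp_rot: [-180.0, 0.0, 36.9]
ft_force: [-3.1, -1.1, 0.8]
width: 0.0235
grasp_force: 21.5
```

```bash
python3 f.py
```

```text
t 23.475 r 69.8 phi 331.0087585075073 Frad -2.2 Ftan(cw) -2.4 Fz 0.8 z 0.0515 M [-0.15  0.61  0.06]
```

Call:
{"api": "drive_tool", "payload": {"steps": [[-0.7,3.3,6.6,0,0,0,0],[-0.7,2.5,6.9,0,0,0,0],[-0.7,1.8,7.1,0,0,0,0],[-0.7,1.1,7.3,0,0,0,0],[-0.7,0.3,7.3,0,0,0,0]]}}

```text
time_s: 24.1
ee_pos: [0.5689, 0.1565, 0.0516]
tcp_rot: [-180.0, 0.0, 36.9]
ft_force: [-3.6, -0.1, 0.5]
width: 0.0235
grasp_force: 21.4
```

```bash
python3 f.py
```

```text
t 24.1 r 69.8 phi 1.3220001103025467 Frad -3.0 Ftan(cw) -2.0 Fz 0.5 z 0.0516 M [ 0.06  0.78 -0.  ]
```

Call:
{"api": "drive_tool", "payload": {"steps": [[-0.7,-0.8,7.3,0,0,0,0],[-0.7,-1.2,7.3,0,0,0,0],[-0.7,-1.9,7.1,0,0,0,0],[-0.7,-2.6,6.9,0,0,0,0],[-0.7,-3.4,6.5,0,0,0,0]]}}

```text
time_s: 24.72
ee_pos: [0.5817, 0.1226, 0.0516]
tcp_rot: [-180.0, 0.0, 36.9]
ft_force: [-4.1, 2.0, 0.7]
width: 0.0237
grasp_force: 21.4
```

```bash
python3 f.py
cat > sp.py <<'E'
from h import *
W=pts(snapshot("wrist"))
k=(abs(W[...,0]-.523)<.02)&(abs(W[...,1]+.019)<.02)&(W[...,2]>.018);P=W[k]
print('wrist',len(P),np.percentile(P[:,2],[25,50,75]) if len(P) else '')
W=pts(snapshot("scene"))
k=(abs(W[...,0]-.526)<.013)&(abs(W[...,1]+.023)<.013);P=W[k]
print('scene',len(P),np.percentile(P[:,2],[25,50,75]) if len(P) else '')
E
python3 sp.py
```

```text
t 24.725 r 70.0 phi 31.43797161001258 Frad -3.9 Ftan(cw) -2.3 Fz 0.7 z 0.0516 M [ 0.42  0.96 -0.04]
wrist 290 [0.02209654 0.02587061 0.02968287]
scene 110 [0.0267486  0.03649021 0.03823681]
```

Call:
{"api": "drive_tool", "payload": {"steps": [[-0.7,-4.5,5.9,0,0,0,0],[-0.7,-4.6,5.7,0,0,0,0],[-0.7,-5.3,5.2,0,0,0,0],[-0.7,-5.8,4.5,0,0,0,0],[-0.7,-6.2,4.0,0,0,0,0]]}}

```text
time_s: 25.45
ee_pos: [0.5759, 0.0868, 0.0518]
tcp_rot: [-180.0, -0.0, 36.9]
ft_force: [-3.6, 4.1, 0.6]
width: 0.0239
grasp_force: 21.4
```

```bash
python3 f.py; sed -i 's/71\*/70*/' circ.py; python3 circ.py 420 3 50
```

```text
t 25.45 r 70.2 phi 61.430420885315144 Frad -5.0 Ftan(cw) -2.3 Fz 0.6 z 0.0518 M [ 0.92  0.95 -0.  ]
420.0 [[-3.2, 1.8], [-3.3, 1.5], [-3.4, 1.5], [-3.5, 1.2], [-3.5, 1.0]]
435.0 [[-3.5, 0.9], [-3.6, 0.6], [-3.7, 0.5], [-3.6, 0.3], [-3.7, 0.1]]
450.0 [[-3.7, -0.1], [-3.6, -0.3], [-3.7, -0.5], [-3.6, -0.6], [-3.5, -0.9]]
465.0 [[-3.5, -1.0], [-3.5, -1.2], [-3.4, -1.5], [-3.3, -1.5], [-3.2, -1.8]]
480.0 [[-3.1, -1.9], [-3.0, -2.1], [-3.0, -2.2], [-2.7, -2.4], [-2.7, -2.5]]
495.0 [[-2.5, -2.7], [-2.4, -2.7], [-2.2, -3.0], [-2.1, -3.0], [-1.9, -3.1]]
510.0 [[-1.8, -3.2], [-1.5, -3.3], [-1.5, -3.4], [-1.2, -3.5], [-1.0, -3.5]]
525.0 [[-0.9, -3.5], [-0.6, -3.6], [-0.5, -3.7], [-0.3, -3.6], [-0.1, -3.7]]
540.0 [[0.1, -3.7], [0.3, -3.6], [0.5, -3.7], [0.6, -3.6], [0.9, -3.5]]
555.0 [[1.0, -3.5], [1.2, -3.5], [1.5, -3.4], [1.5, -3.3], [1.8, -3.2]]
```

Call:
{"api": "drive_tool", "payload": {"steps": [[-0.7,-7.2,2.3,0,0,0,0],[-0.7,-6.9,2.5,0,0,0,0],[-0.7,-7.0,1.7,0,0,0,0],[-0.7,-7.3,1.0,0,0,0,0],[-0.7,-7.3,0.2,0,0,0,0]]}}

```text
time_s: 26.08
ee_pos: [0.553, 0.0587, 0.052]
tcp_rot: [179.9, -0.1, 36.9]
ft_force: [1.2, 3.5, 1.2]
width: 0.0234
grasp_force: 21.4
```

```bash
python3 f.py
```

```text
t 26.075 r 70.3 phi 91.31524845630531 Frad -2.2 Ftan(cw) -3.0 Fz 1.2 z 0.052 M [0.92 0.14 0.07]
```

Call:
{"api": "drive_tool", "payload": {"steps": [[0,0,0,0,0,0,0],[0.2,0,0,0,0,0,0],[0.2,0,0,-10,0,0,0],[0.2,0,0,-30,0,0,0],[0.2,-20,0,-30,0,0,0]]}}

```text
time_s: 26.7
ee_pos: [0.5378, 0.0472, 0.1231]
tcp_rot: [179.9, -0.1, 37.0]
ft_force: [-0.8, -0.3, 0.2]
width: 0.0514
grasp_force: 0.0
```

Call:
{"api": "drive_tool", "payload": {"steps": [[0.2,-35,20,0,0,0,1],[0.2,-35,20,0,0,0,1],[0.2,0,0,0,0,0,1],[0.2,0,0,0,0,0,0],[0.2,0,0,0,0,0,0]]}}

```text
time_s: 27.32
ee_pos: [0.5011, -0.0248, 0.1221]
tcp_rot: [180.0, -0.0, 19.0]
ft_force: [-0.7, 0.5, -0.7]
width: 0.0513
grasp_force: 0.0
```

Run:
```python
from crank import *
import pickle
s,st,W,L=look();pickle.dump(s,open("w4.pkl","wb"));cv2.imwrite("pics/w4.png",s["color"])
print(st['time_s'],st['ee_pos'],st['tcp_rot'],st['ft_force'])
```

```text
27.375 [ 0.50098303 -0.02467477  0.12196617] [ 1.79970279e+02 -3.55912804e-02  1.90273633e+01] [ 0.27575765  0.65082757 -0.61487201]
```

View pics/w4.png

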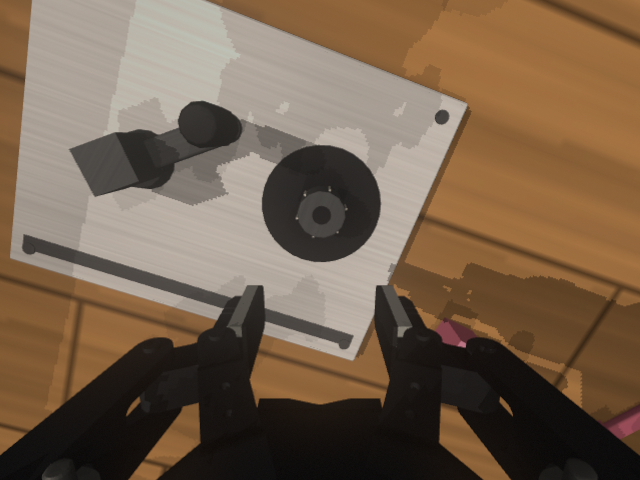

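The crank is still seated, with its hub at (105,163) and its knob at (208,125). The collet nut is clearly visible at (321,213). I'll measure heights against the known planes: plate 10 mm, hub top 60 mm.

Run:
```python
from h import *
import pickle
s=pickle.load(open("w4.pkl","rb"));W=pts(s);Z=W[...,2]*1000
v,u=np.mgrid[:480,:640]
r=np.hypot(u-321,v-214)
for a,b in((0,8),(10,16),(12,20),(16,22)):
    q=Z[(r>a)&(r<b)];print(a,b,np.percentile(q,[10,25,50,75,90]).round(2),q[(q>36)&(q<45)].mean().round(2))
r2=np.hypot(u-321,v-203);q=Z[(r2>64)&(r2<85)&(v>150)];print('plate near',np.median(q),q[(q>6)&(q<14)].mean())
q=Z[140:185,92:120];print('hub',np.median(q),q[(q>55)&(q<65)].mean())
q=Z[(np.hypot(u-199,v-122)<15)];print('knob',np.percentile(q,[25,50,75]))
nut=(r<27)&(Z>37);nut=nut.astype(np.uint8);P=W[nut>0];print('nut xy',P.mean(0),(P.min(0)+P.max(0))/2)
```

```text
0 8 [nan nan nan nan nan] 39.98
10 16 [nan nan nan nan nan] 39.41
12 20 [nan nan nan nan nan] 39.41
16 22 [nan nan nan nan nan] 39.39
plate near nan 9.48932267265295
hub nan 59.786579525090914
knob [nan nan nan]
nut xy [ 0.52337736 -0.01938026  0.03939971] [ 0.52291577 -0.0196758   0.03939367]
```

The nut is at about 39.75 mm after correcting the depth bias, so the stop is about 67° ahead (±10°). I'll go back, regrip the knob, and approach the stop slowly.

Call:
{"api": "drive_tool", "payload": {"steps": [[0.2,30,-25,0,0,0,0],[0.2,30,-25,0,0,0,0],[0.2,16,-12,0,0,0,0],[0.2,0,0,0,0,0,0],[0.2,0,0,0,0,0,0]]}}

```text
time_s: 28.0
ee_pos: [0.5514, 0.0578, 0.1215]
tcp_rot: [-180.0, 0.1, 18.9]
ft_force: [0.3, 0.4, 0.8]
width: 0.0509
grasp_force: 0.0
```

```bash
python3 to.py .553 .0587 19; python3 lk.py .5133 .1158
```

```text
t 28.0 z 0.1215 yaw [-1.7999e+02  9.0000e-02  1.8930e+01] move tool mm [ 1.8 -0.3 -0. ] turn units -0.012183220811709935 F [0.3 0.4 0.8] M [-0.   -0.04 -0.01]
28.05 [0.55140818 0.05753371 0.12151484] 18.876919484918588
knob [0.55887964 0.06024603 0.08323385] 1252 -50.632593119746296
hub top [0.51504438 0.11521806 0.05944225] 2068 0.05964718448076195
spindle z 0.038882478580486116
```

Call:
{"api": "drive_tool", "payload": {"steps": [[0.2,2,0,15,0,0,0],[0.2,0,0,25,0,0,0],[0.2,0,0,25,0,0,0],[0.2,0,0,4,0,0,0],[0.2,0,0,0,0,0,0]]}}

```text
time_s: 28.68
ee_pos: [0.554, 0.0586, 0.0523]
tcp_rot: [-180.0, 0.0, 18.9]
ft_force: [-0.3, -0.6, -0.7]
width: 0.0511
grasp_force: 0.0
```

Call:
{"api": "drive_tool", "payload": {"steps": [[-0.2,0,0,0,0,0,0],[-0.4,0,0,0,0,0,0],[-0.6,0,0,0,0,0,0],[-0.7,0,0,0,0,0,0],[-0.7,0,0,0,0,0,0]]}}

```text
time_s: 29.3
ee_pos: [0.5546, 0.0593, 0.0533]
tcp_rot: [-180.0, -0.1, 18.9]
ft_force: [-0.7, 2.4, 5.3]
width: 0.0233
grasp_force: 20.5
```

```bash
python3 f.py; python3 circ.py 73 4 10;python3 circ.py 113 1 40
```

```text
t 29.3 r 70.8 phi 89.95134178962968 Frad -2.3 Ftan(cw) -0.9 Fz 5.3 z 0.0533 M [ 0.67  0.16 -0.  ]
73.0 [[-4.8, 1.3], [-4.7, 0.9], [-4.9, 0.6], [-4.9, 0.3], [-4.9, -0.1]]
93.0 [[-4.8, -0.4], [-4.9, -0.8], [-4.7, -1.1], [-4.7, -1.4], [-4.6, -1.8]]
113.0 [[-1.1, -0.5], [-1.1, -0.5], [-1.1, -0.5], [-1.1, -0.5], [-1.1, -0.6]]
118.0 [[-1.0, -0.6], [-1.1, -0.6], [-1.1, -0.6], [-1.0, -0.6], [-1.0, -0.7]]
123.0 [[-1.0, -0.7], [-1.1, -0.7], [-0.9, -0.7], [-1.0, -0.7], [-1.0, -0.7]]
128.0 [[-1.0, -0.8], [-0.9, -0.8], [-0.9, -0.8], [-0.9, -0.8], [-0.9, -0.8]]
133.0 [[-0.9, -0.8], [-0.9, -0.9], [-0.9, -0.9], [-0.8, -0.9], [-0.8, -0.9]]
138.0 [[-0.8, -0.9], [-0.8, -0.9], [-0.8, -0.9], [-0.8, -1.0], [-0.7, -1.0]]
143.0 [[-0.7, -1.0], [-0.7, -0.9], [-0.7, -1.1], [-0.7, -1.0], [-0.7, -1.0]]
148.0 [[-0.6, -1.0], [-0.6, -1.1], [-0.6, -1.1], [-0.6, -1.0], [-0.6, -1.1]]
```

Call:
{"api": "drive_tool", "payload": {"steps": [[-0.7,-4.9,0.8,-0.8,0,0,0],[-0.7,-4.7,0.9,0,0,0,0],[-0.7,-4.9,0.6,0,0,0,0],[-0.7,-4.9,0.3,0,0,0,0],[-0.7,-4.9,-0.1,0,0,0,0]]}}

```text
time_s: 29.92
ee_pos: [0.5327, 0.0482, 0.0538]
tcp_rot: [179.9, -0.1, 18.9]
ft_force: [2.7, 0.4, 4.3]
width: 0.0233
grasp_force: 20.0
```

```bash
python3 f.py
```

```text
t 29.925 r 70.8 phi 109.98221672216161 Frad 0.4 Ftan(cw) -2.7 Fz 4.3 z 0.0538 M [ 0.42 -0.55  0.02]
```

Call:
{"api": "drive_tool", "payload": {"steps": [[-0.7,-3.7,-0.4,-0.5,0,0,0],[-0.7,-3.7,-0.5,0,0,0,0],[-0.7,-3.6,-0.7,0,0,0,0],[-0.7,-3.5,-0.9,0,0,0,0],[-0.7,0,0,0,0,0,0]]}}

```text
time_s: 30.55
ee_pos: [0.5173, 0.0456, 0.0541]
tcp_rot: [179.9, 0.0, 18.9]
ft_force: [2.1, -4.9, 3.2]
width: 0.0233
grasp_force: 19.4
```

```bash
python3 f.py; python3 sp.py
```

```text
t 30.55 r 70.5 phi 122.7065529525687 Frad 5.0 Ftan(cw) -1.7 Fz 3.2 z 0.0541 M [-0.7  -0.46  0.02]
wrist 4509 [0.03831172 0.04036653 0.04124367]
scene 388 [0.04046537 0.33476034 0.37435591]
```

Call:
{"api": "drive_tool", "payload": {"steps": [[-0.7,-4.1,-0.4,-0.4,0,0,0],[-0.7,-3.9,-1.3,0,0,0,0],[-0.7,-3.8,-1.5,0,0,0,0],[-0.7,0,0,0,0,0,0],[-0.7,0,0,0,0,0,0]]}}

```text
time_s: 31.28
ee_pos: [0.5043, 0.0457, 0.0543]
tcp_rot: [-180.0, 0.1, 18.9]
ft_force: [1.5, -3.5, 2.0]
width: 0.0236
grasp_force: 19.7
```

```bash
python3 f.py; python3 sp.py
```

```text
t 31.275 r 70.6 phi 133.19942070093703 Frad 3.3 Ftan(cw) -1.8 Fz 2.0 z 0.0543 M [-0.49 -0.14  0.01]
wrist 9342 [0.04066064 0.12855901 0.14248245]
scene 410 [0.04185419 0.33066551 0.36430078]
```

```bash
cat > nut.py <<'E'
from h import *
W=pts(snapshot("wrist"));Z=W[...,2]*1000
k=(np.hypot(W[...,0]-.5233,W[...,1]+.0195)<.015)&(Z>35)&(Z<46);q=Z[k]
p=(W[...,0]>.42)&(W[...,0]<.62)&(W[...,1]<-.05)&(W[...,1]>-.09)&(abs(Z-10)<3)
print(len(q),np.percentile(q,[25,50,75]).round(2),q.mean().round(2),'plate',Z[p].mean())
E
python3 nut.py
```

```text
2419 [40.5  40.92 41.35] 40.93 plate 9.66864620660379
```

Call:
{"api": "drive_tool", "payload": {"steps": [[-0.7,-2.9,-0.9,-0.2,0,0,0],[-0.7,-2.8,-1.3,0,0,0,0],[-0.7,0,0,0,0,0,0],[-0.7,0,0,0,0,0,0],[-0.7,0,0,0,0,0,0]]}}

```text
time_s: 32.05
ee_pos: [0.499, 0.0462, 0.0545]
tcp_rot: [-180.0, 0.0, 18.9]
ft_force: [2.0, 2.6, -1.9]
width: 0.0232
grasp_force: 19.7
```

```bash
python3 f.py; python3 nut.py
```

```text
t 32.05 r 70.9 phi 137.5235814114661 Frad -2.9 Ftan(cw) -1.5 Fz -1.9 z 0.0545 M [ 0.49 -0.38  0.01]
2494 [40.65 41.06 41.47] 41.06 plate 9.670212647678415
```

Call:
{"api": "drive_tool", "payload": {"steps": [[-0.7,-2.7,-1.6,0.2,0,0,0],[-0.7,-2.6,-1.6,0,0,0,0],[-0.7,0,0,0,0,0,0],[-0.7,0,0,0,0,0,0],[-0.7,0,0,0,0,0,0]]}}

```text
time_s: 32.72
ee_pos: [0.493, 0.0475, 0.0544]
tcp_rot: [-180.0, 0.0, 18.9]
ft_force: [2.1, 4.3, -2.1]
width: 0.0235
grasp_force: 19.8
```

```bash
python3 f.py; python3 nut.py
```

```text
t 32.725 r 71.1 phi 142.51385655996486 Frad -4.7 Ftan(cw) -0.8 Fz -2.1 z 0.0544 M [ 0.72 -0.54  0.07]
2580 [40.82 41.24 41.67] 41.24 plate 9.677892818610186
```

Call:
{"api": "drive_tool", "payload": {"steps": [[-0.7,-0.8,-0.9,0.2,0,0,0],[-0.7,-0.9,-0.9,0,0,0,0],[-0.7,0,0,0,0,0,0],[-0.7,0,0,0,0,0,0],[-0.7,0,0,0,0,0,0]]}}

```text
time_s: 33.4
ee_pos: [0.4909, 0.0482, 0.0543]
tcp_rot: [180.0, 0.0, 18.9]
ft_force: [2.3, 0.2, 0.5]
width: 0.0232
grasp_force: 19.9
```

```bash
python3 f.py
```

```text
t 33.4 r 71.0 phi 144.27244452830092 Frad -0.9 Ftan(cw) -2.1 Fz 0.5 z 0.0543 M [ 0.25 -0.49 -0.04]
```

Call:
{"api": "drive_tool", "payload": {"steps": [[-0.7,-1.0,-0.7,0,0,0,0],[-0.7,-0.9,-0.7,0,0,0,0],[-0.7,0,0,0,0,0,0],[-0.7,0,0,0,0,0,0],[-0.7,0,0,0,0,0,0]]}}

```text
time_s: 34.02
ee_pos: [0.4886, 0.049, 0.0542]
tcp_rot: [-180.0, 0.0, 18.9]
ft_force: [2.1, 0.7, 0.4]
width: 0.0233
grasp_force: 19.9
```

```bash
python3 f.py
```

```text
t 34.025 r 70.9 phi 146.24480798363666 Frad -1.3 Ftan(cw) -1.8 Fz 0.4 z 0.0542 M [ 0.07 -0.46  0.04]
```

φ ≈ 506°. φ' = 128.4, so the tangent is (-0.78, -0.62).

Call:
{"api": "drive_tool", "payload": {"steps": [[-0.7,-0.9,-0.8,0,0,0,0],[-0.7,-0.8,-0.8,0,0,0,0],[-0.7,0,0,0,0,0,0],[-0.7,0,0,0,0,0,0],[-0.7,0,0,0,0,0,0]]}}

```text
time_s: 34.65
ee_pos: [0.4864, 0.0499, 0.0542]
tcp_rot: [-180.0, 0.0, 18.9]
ft_force: [0.7, -1.9, 1.3]
width: 0.0232
grasp_force: 19.9
```

```bash
python3 f.py
```

```text
t 34.65 r 70.9 phi 148.17264210494912 Frad 1.5 Ftan(cw) -1.3 Fz 1.3 z 0.0542 M [-0.28 -0.36 -0.  ]
```

Call:
{"api": "drive_tool", "payload": {"steps": [[-0.7,-0.9,-0.7,0,0,0,0],[-0.7,-0.9,-0.8,0,0,0,0],[-0.7,0,0,0,0,0,0],[-0.7,0,0,0,0,0,0],[-0.7,0,0,0,0,0,0]]}}

```text
time_s: 35.28
ee_pos: [0.4842, 0.0508, 0.0542]
tcp_rot: [-180.0, 0.0, 18.9]
ft_force: [1.6, -3.6, 1.9]
width: 0.0231
grasp_force: 19.9
```

```bash
python3 f.py; python3 nut.py
```

```text
t 35.275 r 70.8 phi 150.07629177898482 Frad 2.7 Ftan(cw) -2.9 Fz 1.9 z 0.0542 M [-0.39 -0.29 -0.03]
2672 [41.07 41.5  41.93] 41.5 plate 9.681227110354982
```

Call:
{"api": "drive_tool", "payload": {"steps": [[-0.7,-0.6,-0.3,0,0,0,0],[-0.7,-0.6,-0.4,0,0,0,0],[-0.7,0,0,0,0,0,0],[-0.7,0,0,0,0,0,0],[-0.7,0,0,0,0,0,0]]}}

```text
time_s: 35.95
ee_pos: [0.4831, 0.0512, 0.0542]
tcp_rot: [-180.0, -0.0, 18.9]
ft_force: [1.7, -0.9, 1.6]
width: 0.0231
grasp_force: 19.9
```

```bash
python3 f.py
```

```text
t 35.95 r 70.9 phi 151.01219061357224 Frad 0.1 Ftan(cw) -1.9 Fz 1.6 z 0.0542 M [-0.17 -0.43 -0.07]
```

Call:
{"api": "drive_tool", "payload": {"steps": [[-0.7,-0.6,-0.5,0,0,0,0],[-0.7,-0.5,-0.5,0,0,0,0],[-0.7,0,0,0,0,0,0],[-0.7,0,0,0,0,0,0],[-0.7,0,0,0,0,0,0]]}}

```text
time_s: 36.58
ee_pos: [0.4817, 0.0518, 0.0542]
tcp_rot: [-180.0, -0.0, 18.9]
ft_force: [2.7, -0.2, 0.6]
width: 0.0232
grasp_force: 19.9
```

```bash
python3 f.py
```

```text
t 36.575 r 71.0 phi 152.28692696473652 Frad -1.0 Ftan(cw) -2.5 Fz 0.6 z 0.0542 M [ 0.04 -0.51 -0.04]
```

Call:
{"api": "drive_tool", "payload": {"steps": [[-0.7,-0.5,-0.6,0,0,0,0],[-0.7,-0.5,-0.5,0,0,0,0],[-0.7,0,0,0,0,0,0],[-0.7,0,0,0,0,0,0],[-0.7,0,0,0,0,0,0]]}}

```text
time_s: 37.2
ee_pos: [0.4803, 0.0524, 0.0542]
tcp_rot: [-180.0, 0.0, 18.9]
ft_force: [2.7, 0.0, 1.5]
width: 0.0236
grasp_force: 19.9
```

```bash
python3 f.py
```

```text
t 37.2 r 71.0 phi 153.4847148226632 Frad -1.2 Ftan(cw) -2.4 Fz 1.5 z 0.0542 M [ 0.09 -0.52 -0.07]
```

Call:
{"api": "drive_tool", "payload": {"steps": [[-0.7,-0.5,-0.6,0,0,0,0],[-0.7,-0.5,-0.6,0,0,0,0],[-0.7,0,0,0,0,0,0],[-0.7,0,0,0,0,0,0],[-0.7,0,0,0,0,0,0]]}}

```text
time_s: 37.83
ee_pos: [0.479, 0.0532, 0.0542]
tcp_rot: [-180.0, 0.0, 18.9]
ft_force: [1.1, -1.8, 2.4]
width: 0.0237
grasp_force: 19.9
```

```bash
python3 f.py
```

```text
t 37.825 r 70.9 phi 154.76083758139305 Frad 1.1 Ftan(cw) -1.8 Fz 2.4 z 0.0542 M [-0.12 -0.46 -0.03]
```

Call:
{"api": "drive_tool", "payload": {"steps": [[-0.7,-0.5,-0.5,-0.2,0,0,0],[-0.7,-0.5,-0.6,0,0,0,0],[-0.7,0,0,0,0,0,0],[-0.7,0,0,0,0,0,0],[-0.7,0,0,0,0,0,0]]}}

```text
time_s: 38.45
ee_pos: [0.478, 0.0538, 0.0544]
tcp_rot: [180.0, -0.0, 18.9]
ft_force: [2.5, -2.3, 0.8]
width: 0.0236
grasp_force: 19.7
```

```bash
python3 f.py; python3 nut.py
```

```text
t 38.45 r 70.9 phi 155.6687925745032 Frad 0.8 Ftan(cw) -3.3 Fz 0.8 z 0.0544 M [-0.42 -0.61  0.02]
2743 [41.23 41.65 42.1 ] 41.66 plate 9.65841301866986
```

Call:
{"api": "drive_tool", "payload": {"steps": [[-0.7,-0.3,-0.4,0,0,0,0],[-0.7,-0.4,-0.4,0,0,0,0],[-0.7,0,0,0,0,0,0],[-0.7,0,0,0,0,0,0],[-0.7,0,0,0,0,0,0]]}}

```text
time_s: 39.12
ee_pos: [0.4773, 0.0542, 0.0545]
tcp_rot: [180.0, -0.0, 18.9]
ft_force: [4.3, -4.2, 0.2]
width: 0.0235
grasp_force: 19.6
```

```bash
python3 f.py
```

```text
t 39.125 r 70.8 phi 156.3673656225149 Frad 1.5 Ftan(cw) -5.8 Fz 0.2 z 0.0545 M [-0.66 -0.69 -0.04]
```

Call:
{"api": "drive_tool", "payload": {"steps": [[-0.7,-0.2,-0.3,0,0,0,0],[-0.7,-0.3,-0.3,0,0,0,0],[-0.7,0,0,0,0,0,0],[-0.7,0,0,0,0,0,0],[-0.7,0,0,0,0,0,0]]}}

```text
time_s: 39.75
ee_pos: [0.477, 0.0545, 0.0546]
tcp_rot: [179.9, -0.1, 18.9]
ft_force: [4.1, -4.9, 0.7]
width: 0.0235
grasp_force: 19.6
```

```bash
python3 f.py; python3 nut.py
```

```text
t 39.75 r 70.8 phi 156.66789663470774 Frad 2.2 Ftan(cw) -6.0 Fz 0.7 z 0.0546 M [-0.78 -0.76  0.01]
2741 [41.24 41.7  42.11] 41.69 plate 9.677566290522325
```

The tangential load rises while the nut no longer does, so it is at the stop. Next I ease off, let go and retreat.

Call:
{"api": "drive_tool", "payload": {"steps": [[-0.7,0.4,0.5,0,0,0,0],[-0.7,0.4,0.4,0,0,0,0],[-0.3,0,0,0,0,0,0],[0,0,0,0,0,0,0],[0.2,0,0,0,0,0,0]]}}

```text
time_s: 40.42
ee_pos: [0.4757, 0.0547, 0.0541]
tcp_rot: [-179.9, 0.1, 18.9]
ft_force: [0.9, 0.5, -0.7]
width: 0.0513
grasp_force: 0.0
```

Call:
{"api": "drive_tool", "payload": {"steps": [[0.2,0,0,0,0,0,0],[0.2,0,0,-15,0,0,0],[0.2,0,0,-30,0,0,0],[0.2,0,0,-30,0,0,0],[0.2,0,40,-10,0,0,0]]}}

```text
time_s: 41.05
ee_pos: [0.4899, 0.0178, 0.1421]
tcp_rot: [180.0, -0.1, 19.1]
ft_force: [0.7, 0.0, -0.6]
width: 0.0515
grasp_force: 0.0
```

Call:
{"api": "drive_tool", "payload": {"steps": [[0.2,0,40,0,0,0,0],[0.2,0,0,0,0,0,0],[0.2,0,0,0,0,0,0],[0.2,0,0,0,0,0,0],[0.2,0,0,0,0,0,0]]}}

```text
time_s: 41.68
ee_pos: [0.5026, -0.0205, 0.1394]
tcp_rot: [-180.0, 0.0, 19.0]
ft_force: [-0.5, -0.0, 0.1]
width: 0.051
grasp_force: 0.0
```

```bash
python3 nut.py
python3 - <<'E'
from crank import *
s,st,W,L=look();cv2.imwrite("pics/w5.png",s["color"]);print(st['time_s'],st['ee_pos'],st['ft_force'])
Z=W[...,2]
k=(np.hypot(W[...,0]-.513,W[...,1]-.116)<.012)&(Z>.05);print('hub top',np.percentile(Z[k],[5,50,95]))
k=(abs(np.hypot(W[...,0]-.513,W[...,1]-.116)-.07)<.012)&(Z>.08);P=W[k];m=P.mean(0) if len(P) else 0;print('knob',m,len(P),len(P) and 36.9-np.degrees(np.arctan2(m[1]-.116,m[0]-.513)))
E
```

```text
1281 [41.15 41.6  42.05] 41.61 plate 9.623543533843982
41.775 [ 0.5028511  -0.02077197  0.13935625] [-0.58687497 -0.54737825 -0.86024627]
hub top [0.05861217 0.05970161 0.06090866]
knob [0.49252917 0.04175839 0.19230242] 4586 142.31526344184584
```

View pics/w5.png

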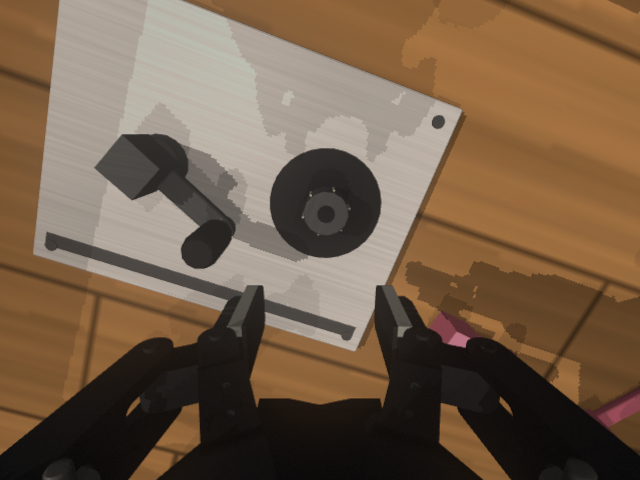

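The view shows the crank seated, hub at (128,167) and knob at (205,245), with the gripper clear. The hub top reads 59.7 mm and the nut about 42 mm, which is the stop height. Handing in.

```bash
python3 -c "from station import bot;print(bot.sign_off())"
```

```text
the job is handed in; nothing more can be done
None
```

The crank is fully home on the shaft and wound clockwise about 1.4 turns to the top stop (spindle at about 42 mm), then released; the job was handed in at about 42 s, with readings of the hand's force staying just under 10 N.

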